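# Put the night lamp back together and fold its screen round it

### The arm

A 6-joint arm with a two-finger parallel gripper is mounted at the origin on the work surface. World frame = base frame: x ahead of the robot, y to its left, z up, the work surface at z = 0. Lengths are in m, angles in degrees, forces in N, time in s.
With the tool pointing down it reaches from about 0.325 to 0.85 m from the base axis. Payload 15.5 kg.
Tool frame: the origin (TCP) lies midway between the tips of the shut fingers; the grasp point (between the pads) lies 19 mm behind it; z points along the fingers, y is the line along which they close (so a half turn about z gives the same grasp; the last joint's range is limited). The gripper opens to 91 mm and grips with 3 to 60 N. Pads are 32 mm wide; open, the fingers measure 118 mm over their backs; the gripper's body (76 mm by 178 mm) begins 60 mm behind the grasp point.
Start: joints at [65.632, 28.281, 77.091, -0, 74.628, -5.472], TCP at [0.202, 0.591, 0.214] pointing down, gripper open.
Joint ranges: [-166.48, 166.48], [-47.26, 123.95], [12.59, 153.08], [-70.14, 250.14], [6.76, 159.57], [-176.63, 176.63]. Speed limits (degrees/s): [108.29, 108.29, 147.25, 172.46, 172.46, 172.46].

### API

Orientations are given as a 3x3 rotation matrix whose columns are the frame's x, y, z axes.
In Python, from bench import ctrl gives the robot as it stands. The module is installed in compiled form; this text tells all that it offers. Calls block until the motion is done:
- ctrl.goto(position, orientation): joint-space move of the TCP to a pose.
- ctrl.move_l(position, vel=0.15, ori=None, contact_N=None): straight line of the TCP; ori=None keeps the orientation; vel is the mean speed in m/s. With contact_N (N) it stops when the force on the tool has changed by that much, and returns True; else False.
- ctrl.movej(angles): joint-space move.
- ctrl.command_gripper(opening): opening from 0.0 (shut) to 1.0 (fully open); the grip force is fixed at half the most; returns when the fingers have stopped.
- ctrl.sleep(seconds).
- ctrl.ik(position, orientation): joint angles nearest the present ones, or None.
- ctrl.read_camera(name): name is "side" or "top" or "wrist"; returns the picture (400x640x3 uint8, blue, green, red); there is no depth.
- ctrl.camera_params(name): a dict with "fx", "fy", "cx", "cy" (pixels), "pose" (4x4, takes a point from camera to world coordinates); the wrist camera has in their place "T_tool_cam" (4x4, takes a point from camera to tool coordinates, whose origin is the TCP and whose axes are the flange's). Camera axes: x right, y up, looking along -z (the intrinsics and any distortion apply to the point x, -y, -z); pixel columns grow to the right and rows downward; lengths in m; the calibration is good to about 2 mm. The wrist camera is an equidistant fisheye: a pixel r from the principal point sees the ray r / f radians off the axis. A picture is of the moment at which its call begins: read the wrist's pose just before it. camera_params takes no time and is no camera call.
A pose or a line that the arm cannot do raises ctrl.MotionError and nothing moves.
- ctrl.sign_off(): hands the job in; it is judged then, once.
Readings, each from a call of its own:
- ctrl.current_t(): time.
- ctrl.current_q(): joint angles.
- ctrl.current_dq(): joint speeds.
- ctrl.current_effort(): joint torques, N m.
- ctrl.current_tool_pos(): TCP position.
- ctrl.current_eef_rot(): TCP orientation.
- ctrl.current_contact_force(): force on the tool from outside, world axes, zero at the start.
- ctrl.current_wrist_torque(): the same for the moment, N m.
- ctrl.current_grip_width(): opening from 0.0 (shut) to 1.0 (fully open).
- ctrl.current_grasp_force(): force on a finger pad.
Only numpy, scipy, OpenCV 4.12 (cv2) and the standard library are available. Lean on these libraries where they do the work, as an engineer would, in place of code of your own. Each camera call takes 0.05 s, during which the arm holds its last target. There are 200 camera calls.

### The job

The bedside lamp has been taken apart for dusting. Thread every loose lamp ring down the stem, the widest at the bottom and each next one narrower, all lying flat and fully home; then fold the jointed screen round the lamp one leaf at a time, working from its short free end in towards the lamp (end leaf, middle leaf, first leaf), turning each leaf square to the one before it until it stops, so that the long open screen never sweeps across the nightstand. Let go of everything at the end and leave the other things on the nightstand where they are.

Things in the scene. Friction and masses are not known exactly. Their poses are not given: they have to be found in the camera images.
- lamp: Cordless bedside lamp, fixed. Origin: on the stem's axis at the nightstand top (z = 0). Wooden foot board 12 mm thick, from x = -65 to +110 mm and y = -65 to +65 mm in the lamp's own axes, with a 26 mm brass dimmer knob, 16 mm high, on it at x = +88 mm, y = 0.
- back_leaf (a point): Middle of the upper edge of the screen's fixed back leaf, at x = +57.5 mm, y = 0 of the lamp; it runs 52 mm either way along the lamp's y. All leaves, fixed and moving, are framed panels 10 mm thick, their lower edge 18 mm and upper edge 100 mm above the nightstand, so they swing clear over the foot.
- stem_foot (a point): Centre of the stem where it meets the top of the foot, 12 mm above the nightstand; z up, axes as the lamp's. The lowest ring rests on this surface. The upright lit stem is 14 mm in diameter and rises to 98 mm above the nightstand, its last 10 mm tapering to 6 mm; the rings have 20 mm holes.
- ring1_mid (a point): Centre (half-way up) of the dark walnut lamp ring: outer diameter 66 mm, hole 20 mm, height 16 mm, lying flat at the start, z along its axis. May be absent.
- ring2_mid (a point): Centre (half-way up) of the sage green lamp ring: outer diameter 60 mm, hole 20 mm, height 16 mm, lying flat at the start, z along its axis. May be absent.
- ring3_mid (a point): Centre (half-way up) of the terracotta lamp ring: outer diameter 54 mm, hole 20 mm, height 16 mm, lying flat at the start, z along its axis. May be absent.
- ring4_mid (a point): Centre (half-way up) of the grey-blue lamp ring: outer diameter 48 mm, hole 20 mm, height 16 mm, lying flat at the start, z along its axis. May be absent.
- ring5_mid (a point): Centre (half-way up) of the mustard yellow lamp ring: outer diameter 42 mm, hole 20 mm, height 16 mm, lying flat at the start, z along its axis. May be absent.
- ring6_mid (a point): Centre (half-way up) of the pale pink lamp ring: outer diameter 36 mm, hole 20 mm, height 16 mm, lying flat at the start, z along its axis. May be absent.
- leaf1 (a joint): Angle (rad) of the first leaf, hinged to the +x, +y corner of the lamp's fixed back leaf; 115 mm from its hinge to the next. 0: in line with the leaf before it (the fixed back leaf for the first); grows counter-clockwise from above; pi/2: square to it and against its stop (it cannot go further). Upright hinge with friction (about 0.16 N m): stays where it is left.
- leaf1_hinge (a point): On the hinge axis of leaf 1, at the height of its upper edge (100 mm). Its y axis points along leaf 1 to the leaf's other end, z up. The leaf's upper edge, 10 mm thick, is straight and free to be taken anywhere along it.
- leaf2 (a joint): Angle (rad) of the middle leaf, hinged to the end of the first; 115 mm from its hinge to the next. 0: in line with the leaf before it (the fixed back leaf for the first); grows counter-clockwise from above; pi/2: square to it and against its stop (it cannot go further). Upright hinge with friction (about 0.1 N m): stays where it is left.
- leaf2_hinge (a point): On the hinge axis of leaf 2, at the height of its upper edge (100 mm). Its y axis points along leaf 2 to the leaf's other end, z up. The leaf's upper edge, 10 mm thick, is straight and free to be taken anywhere along it.
- leaf3 (a joint): Angle (rad) of the short end leaf of the screen, hinged to the end of the middle leaf; 72 mm from hinge to free end. 0: in line with the leaf before it (the fixed back leaf for the first); grows counter-clockwise from above; pi/2: square to it and against its stop (it cannot go further). Upright hinge with friction (about 0.06 N m): stays where it is left.
- leaf3_hinge (a point): On the hinge axis of leaf 3, at the height of its upper edge (100 mm). Its y axis points along leaf 3 to the leaf's other end, z up. The leaf's upper edge, 10 mm thick, is straight and free to be taken anywhere along it.
- piggy: Pale pink ceramic piggy bank, 100 mm long, 100 mm high, origin under its centre. Bystander.
- cup: Stainless baby cup, 68 mm wide, 62 mm high, origin under its centre. Bystander.
- mallet: Wooden xylophone mallet with a red ball, 185 mm long along its y, 26 mm high, origin under its middle. Bystander.
- musicbox: Pale blue plastic music box with a yellow lever, 75 x 95 mm, 53 mm high, origin under its centre. Bystander.
- feeder: White feeding bottle, 54 mm wide, 150 mm high, origin under its centre. Bystander.
- book: Yellow board book, 154 mm square, 24 mm thick, lying flat, origin under its centre. Bystander.
- dummy: Pale green baby's dummy (pacifier), 40 mm wide, 21 mm high, origin under its centre. Bystander.

How it is judged:
By the outcome, as a careful person would: the job done as asked, in the order asked, and still so for the second after the job is handed in, with the robot touching nothing.
Of ring1, ring2, ring3, ring4, ring5, ring6 only 4 to 5 are there at a start; the rules pass over those that are not, and their reading is None.
At some moment in a run one of ring1, ring2, ring3, ring4, ring5, ring6 may be knocked a few centimetres aside while the robot is not near it.
Once in a run the grip may slacken for a moment while it holds something.
It also fails if it takes over 208 s, if anything falls off the work surface, if the arm or the gripper's body presses on something with over 40 N, if the wrist force passes 120 N, or if a joint passes its speed limit or range.

## Working session

There is one attempt and no reset: what is moved stays moved. The work goes in short steps, each a Python script; the robot and the scene stay as the last script left them, time stands still between calls to the robot, and variables do not carry over. Pictures are saved under pics/ and viewed, at most 16 in all, crops included, and the job is handed in when it is done.

```bash
mkdir -p pics; ls; python3 - <<'E'
from bench import ctrl
import cv2, numpy as np
np.set_printoptions(precision=4,suppress=True)
for n in ["side","top","wrist"]:
    im=ctrl.read_camera(n); cv2.imwrite(f"pics/{n}0.png",im)
    p=ctrl.camera_params(n); print(n,p)
print(ctrl.current_t(),ctrl.current_tool_pos(),ctrl.current_eef_rot())
E
```

```text
pics
side {'fx': 423.15326106899806, 'fy': 423.15326106899806, 'cx': 314.22597462103505, 'cy': 200.94646785594685, 'pose': array([[ 0.9977,  0.0107, -0.0663,  0.4772],
       [-0.063 ,  0.4922, -0.8682, -1.1365],
       [ 0.0234,  0.8704,  0.4918,  0.708 ],
       [ 0.    ,  0.    ,  0.    ,  1.    ]])}
top {'fx': 378.38940976398885, 'fy': 378.38940976398885, 'cx': 322.850069443946, 'cy': 203.16283368147333, 'pose': array([[ 0.0072,  0.9976, -0.0695,  0.4943],
       [-0.9999,  0.008 ,  0.0112, -0.0038],
       [ 0.0117,  0.0694,  0.9975,  1.0188],
       [ 0.    ,  0.    ,  0.    ,  1.    ]])}
wrist {'fx': 309.70691628693146, 'fy': 309.70691628693146, 'cx': 320.2206998540316, 'cy': 200.98678352637143, 'T_tool_cam': array([[-0.0002,  0.9651,  0.2619,  0.0741],
       [ 1.    ,  0.0004, -0.0006,  0.    ],
       [-0.0007,  0.2619, -0.9651, -0.1709],
       [ 0.    ,  0.    ,  0.    ,  1.    ]])}
0.15 [0.2023 0.5911 0.2135] [[-0.9461  0.3239 -0.0004]
 [ 0.3239  0.9461 -0.0008]
 [ 0.0001 -0.0009 -1.    ]]
```

View pics/top0.png

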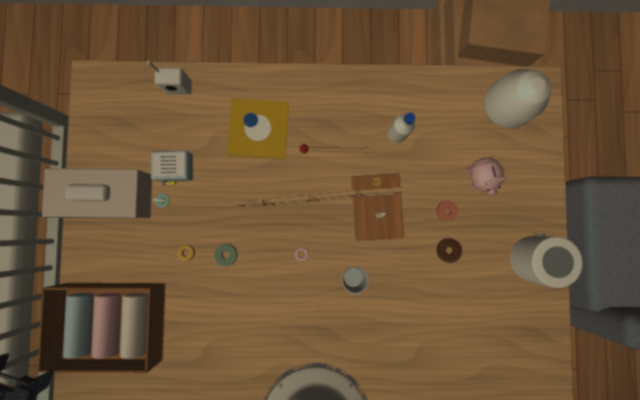

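View pics/side0.png

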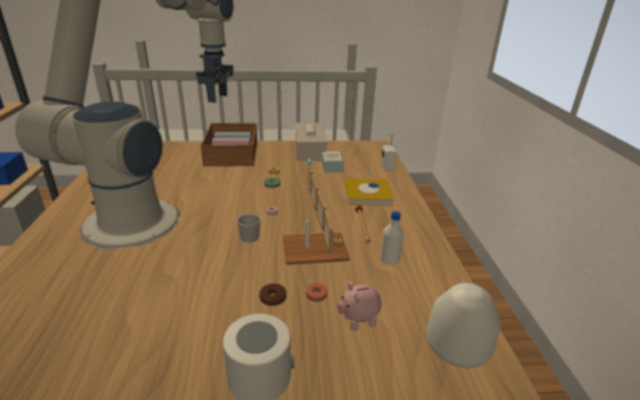

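The top view shows rings: walnut (449,250), terracotta (447,211), pink (301,255), green (226,255), mustard (186,253); grey-blue is absent. The lamp foot is about (378,207) with its knob upward (+x). The screen runs left from (352,193) to (240,206).

```bash
cat > h.py <<'E'
from bench import ctrl
import cv2, numpy as np
np.set_printoptions(precision=4,suppress=True)
def ray(n,uv,pose=None):
    """origin, unit direction of a pixel in world; pose=(tcp,R) for wrist"""
    p=ctrl.camera_params(n); x=(uv[0]-p["cx"])/p["fx"]; y=(uv[1]-p["cy"])/p["fy"]
    if n=="wrist":
        r=np.hypot(x,y)+1e-12; d=np.array([np.sin(r)*x/r,-np.sin(r)*y/r,-np.cos(r)])
        W=np.eye(4); W[:3,:3]=pose[1]; W[:3,3]=pose[0]; T=W@p["T_tool_cam"]
    else: d=np.array([x,-y,-1.]); T=p["pose"]
    d=T[:3,:3]@d; return T[:3,3],d/np.linalg.norm(d)
def onz(r,z): o,d=r; return o+d*(z-o[2])/d[2]
def tri(r1,r2):
    A=np.zeros((3,3)); b=np.zeros(3)
    for o,d in (r1,r2):
        P=np.eye(3)-np.outer(d,d); A+=P; b+=P@o
    X=np.linalg.solve(A,b); o,d=r1
    return X, np.linalg.norm((np.eye(3)-np.outer(d,d))@(X-o))*2   # point, ray gap
def wpose(): return np.array(ctrl.current_tool_pos()),np.array(ctrl.current_eef_rot())
def down(yaw):
    """tool down, tool y axis at yaw deg in world"""
    a=np.radians(yaw); y=np.array([np.cos(a),np.sin(a),0]); z=np.array([0,0,-1.])
    return np.column_stack([np.cross(y,z),y,z])
def snap(n,f=None):
    P=wpose(); im=ctrl.read_camera(n)
    if f: cv2.imwrite(f"pics/{f}.png",im)
    return im,P
E
python3 - <<'E'
from h import *
t=cv2.imread("pics/top0.png"); s=cv2.imread("pics/side0.png")
ht=cv2.cvtColor(t,cv2.COLOR_BGR2HSV); hs=cv2.cvtColor(s,cv2.COLOR_BGR2HSV)
for n,a,b in [("ring1",(441,250),(266,294)),("ring3",(440,211),(309,292)),("ring6",(296,255),(266,210)),("ring2",(218,255),(266,183)),("ring5",(180,253),(270,170)),("table",(300,300),(200,300))]:
    print(n,ht[a[1],a[0]],hs[b[1],b[0]],onz(ray("top",(a[0]+8*(n!="table"),a[1])),.016))
cv2.imwrite("pics/crop1.png",cv2.resize(t[160:270,225:415],None,fx=4.2,fy=4.2,interpolation=cv2.INTER_CUBIC))
E
```

```text
ring1 [ 13 166  57] [ 12 155  69] [ 0.4427 -0.3495  0.016 ]
ring3 [  7 146 131] [  7 152 151] [ 0.5459 -0.3485  0.016 ]
ring6 [  8  82 146] [ 11  98 148] [0.4271 0.0336 0.016 ]
ring2 [46 66 93] [46 70 91] [0.4258 0.2381 0.016 ]
ring5 [ 19 172 135] [ 19 175 134] [0.4304 0.3376 0.016 ]
table [ 16 135 138] [ 16 137 156] [0.3105 0.0427 0.016 ]
```

View pics/crop1.png

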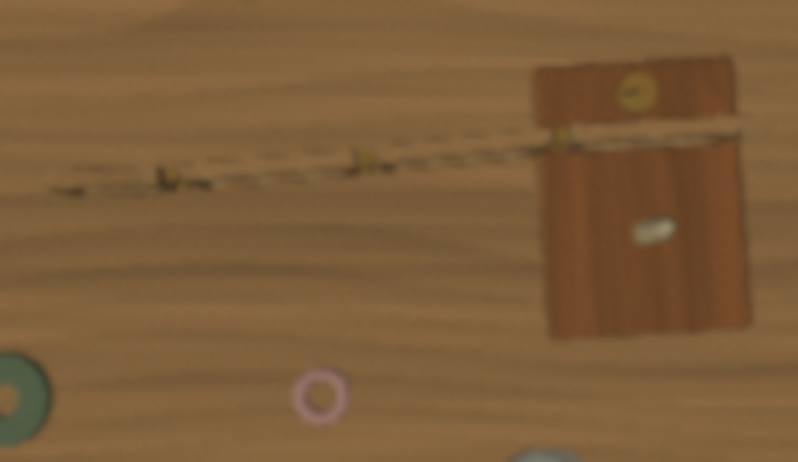

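The zoomed crop shows brass hinges at full-image (358.6,192.9), (311.9,197.6) and (265,202.4), and the screen end at (238,205). The stem is leaning in perspective around (378–383,215), and the lamp yaw is about 4–5°.

```bash
cat >> h.py <<'E'
HSV={"ring1":((0,90,15),(22,255,85)),"ring3":((0,120,95),(10,255,255)),"ring6":((0,40,105),(12,115,255)),"ring2":((35,40,50),(70,255,160)),"ring5":((17,155,90),(26,255,255))}
def blob(im,n,uv,w):
    """centre of the ring-coloured contour (hull) nearest uv inside a window"""
    h=cv2.cvtColor(im,cv2.COLOR_BGR2HSV); m=cv2.inRange(h,*map(np.array,HSV[n]))
    k=np.zeros_like(m); u,v=int(uv[0]),int(uv[1]); k[max(0,v-w):v+w,max(0,u-w):u+w]=255
    cs,_=cv2.findContours(m&k,cv2.RETR_EXTERNAL,cv2.CHAIN_APPROX_NONE)
    cs=[c for c in cs if len(c)>8]
    if not cs: return None
    c=cv2.convexHull(max(cs,key=lambda c:cv2.contourArea(cv2.convexHull(c))))
    M=cv2.moments(c); return np.array([M["m10"]/M["m00"],M["m01"]/M["m00"]]),M["m00"]
E
python3 - <<'E'
from h import *
t=cv2.imread("pics/top0.png"); s=cv2.imread("pics/side0.png")
for n,a,b in [("ring1",(449,250),(273,294)),("ring3",(447,211),(317,292)),("ring6",(301,255),(272,210)),("ring2",(226,255),(273,183)),("ring5",(186,253),(275,170))]:
    A=blob(t,n,a,18);B=blob(s,n,b,18); print(n,A,B, end=' ')
    if A and B: print(tri(ray("top",A[0]),ray("side",B[0])))
ctrl.goto([0.50,-0.13,0.26],down(93)); snap("wrist","w1"); print(wpose())
ctrl.move_l([0.50,-0.01,0.26],vel=.25); snap("wrist","w2"); print(wpose(),ctrl.current_t())
E
```

```text
ring1 (array([448.888 , 249.8228]), 460.0) (array([272.6201, 294.5979]), 422.0) (array([ 0.4425, -0.353 ,  0.005 ]), np.float64(0.00030084473100861094))
ring3 (array([446.8142, 210.2156]), 291.5) (array([316.065 , 291.6309]), 284.5) (array([ 0.5482, -0.3484,  0.0069]), np.float64(0.0005511990637920081))
ring6 (array([301.0811, 253.7181]), 129.5) (array([271.4354, 210.3562]), 80.0) (array([0.4298, 0.0416, 0.0074]), np.float64(8.867477675992117e-05))
ring2 (array([225.209, 254.691]), 328.5) (array([271.5364, 182.2184]), 87.0) (array([0.4256, 0.2424, 0.007 ]), np.float64(0.0008055313178529695))
ring5 (array([185.5282, 252.2862]), 180.5) (array([273.4647, 169.6218]), 52.0) (array([0.4309, 0.3468, 0.0082]), np.float64(0.0016549004542472134))
(array([ 0.5001, -0.1295,  0.2599]), array([[-0.9986, -0.0531, -0.0001],
       [-0.0531,  0.9986,  0.0001],
       [ 0.0001,  0.0001, -1.    ]]))
(array([ 0.5001, -0.0102,  0.26  ]), array([[-0.9986, -0.0527,  0.    ],
       [-0.0527,  0.9986, -0.0003],
       [-0.    , -0.0003, -1.    ]])) 3.6417
```

View pics/w1.png

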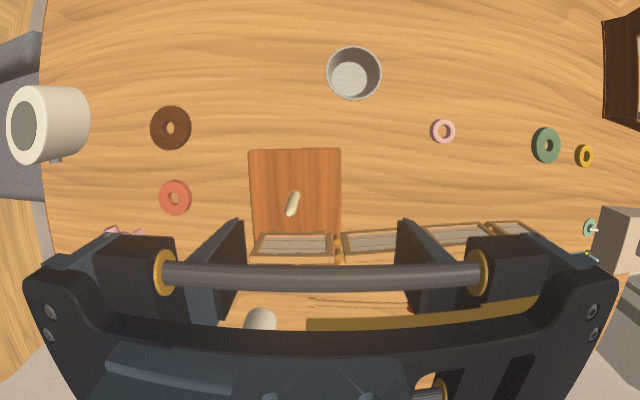

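View pics/w2.png

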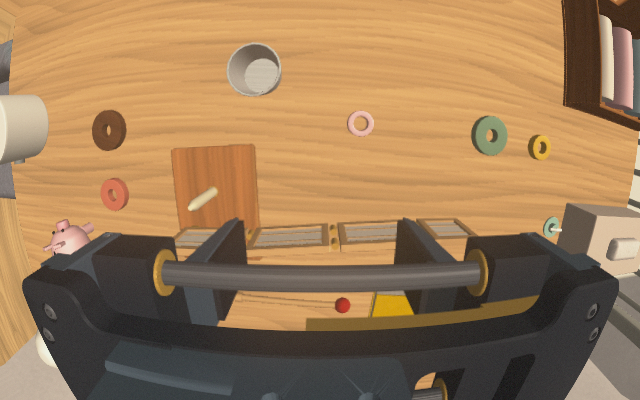

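Both wrist views show all five rings, the foot, and the stem (w1 base ≈(289,213), tip ≈(296,193); w2 base ≈(191,208), tip ≈(216,190)). Next come the rings, stem tip, foot edges and hinges numerically.

```bash
python3 - <<'E'
from h import *
from math import *
P1=(np.array([ 0.5001,-0.1295,0.2599]),down(93.04)); P2=(np.array([0.5001,-0.0102,0.26]),down(93.02))
a=cv2.imread("pics/w1.png"); b=cv2.imread("pics/w2.png")
HSV.update({"ring1":((0,90,15),(22,255,120)),"ring3":((0,120,130),(9,255,255)),"ring6":((0,20,150),(12,110,255)),"ring2":((35,40,50),(80,255,200)),"ring5":((19,160,120),(30,255,255))})
for n,u,v in [("ring1",(170,128),(109,130)),("ring3",(174,197),(114,194)),("ring6",(442,131),(361,123)),("ring2",(546,145),(490,135)),("ring5",(584,156),(540,147))]:
    A=blob(a,n,u,24);B=blob(b,n,v,24); 
    if A and B: print(n,A,B,tri(ray("wrist",A[0],P1),ray("wrist",B[0],P2)),onz(ray("wrist",B[0],P2),.008),onz(ray("wrist",A[0],P1),.008))
    else: print(n,A,B)
for im,(x,y) in ((a,(289,203)),(b,(203,199))):
    h=cv2.cvtColor(im,cv2.COLOR_BGR2HSV)[y-30:y+30,x-30:x+30]; m=((h[...,1]<150)&(h[...,2]>150)).astype(np.uint8)
    _,l,st,c=cv2.connectedComponentsWithStats(m); i=1+np.argmax(st[1:,4]); pts=np.argwhere(l==i)[:,::-1]+[x-30,y-30]
    r=cv2.minAreaRect(pts.astype(np.float32)); print(st[i],r,cv2.boxPoints(r))
c=[cv2.resize(a[140:265,230:360],None,fx=3,fy=3,interpolation=2),cv2.resize(b[140:265,150:280],None,fx=3,fy=3,interpolation=2)]
cv2.imwrite("pics/st.png",np.hstack(c))
E
```

```text
ring1 (array([170.2969, 128.0133]), 1342.0) (array([108.6727, 130.3304]), 1016.5) (array([ 0.4416, -0.3518,  0.0083]), np.float64(0.00033249292032280504)) [ 0.4415 -0.3521  0.008 ] [ 0.4418 -0.352   0.008 ]
ring3 (array([174.68  , 197.3693]), 853.0) (array([114.1566, 193.6667]), 671.5) (array([ 0.546 , -0.3476,  0.0097]), np.float64(0.0006233231269648832)) [ 0.5461 -0.3489  0.008 ] [ 0.5468 -0.3485  0.008 ]
ring6 (array([443.3613, 131.1159]), 417.0) (array([360.0428, 123.1609]), 522.0) (array([0.4284, 0.0395, 0.0172]), np.float64(0.0003121869710578418)) [0.4286 0.0407 0.008 ] [0.4283 0.0433 0.008 ]
ring2 (array([546.8699, 144.2892]), 702.0) (array([490.7965, 135.2844]), 916.5) (array([0.4242, 0.2439, 0.008 ]), np.float64(0.0012899972285516027)) [0.4249 0.2439 0.008 ] [0.4236 0.2439 0.008 ]
ring5 (array([585.465 , 155.6862]), 221.5) (array([541.1048, 147.1975]), 332.5) (array([0.4299, 0.3431, 0.0166]), np.float64(0.0006804378784964237)) [0.4303 0.3505 0.008 ] [0.4296 0.353  0.008 ]
[ 24  17  17  28 249] ((293.1000061035156, 204.3000030517578), (12.074766159057617, 27.280029296875), 26.56505012512207) [[281.6 213.8]
 [293.8 189.4]
 [304.6 194.8]
 [292.4 219.2]]
[ 14  18  31  25 371] ((202.24526977539062, 198.8584747314453), (11.945236206054688, 34.96696472167969), 55.61965560913086) [[184.4434 203.8019]
 [213.3019 184.0566]
 [220.0471 193.9151]
 [191.1887 213.6604]]
```

View pics/st.png

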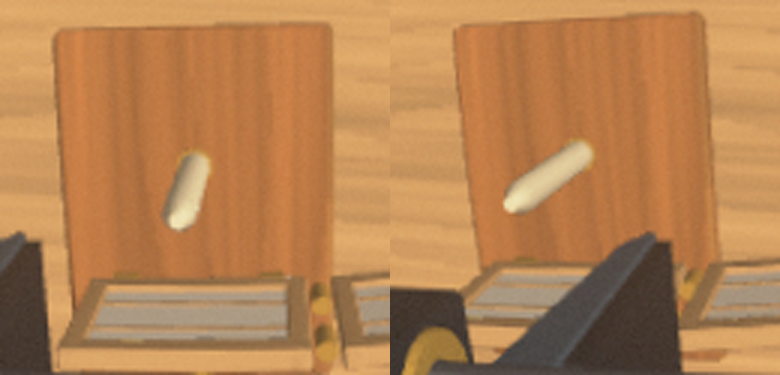

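The crop shows the stem base at the image top (w1 (295,193), w2 (214,190.7)), the tip at w1 (290,213.3) and w2 (191,207.7), the near foot corners, and hinge 1 at about w1 (336.7,236.7).

```bash
python3 - <<'E'
from h import *
P1=(np.array([ 0.5001,-0.1295,0.2599]),down(93.04)); P2=(np.array([0.5001,-0.0102,0.26]),down(93.02))
for n,u,v in [("tip",(290,213.3),(191,207.7)),("base",(295,193.5),(213.5,190.7)),("cornL(-y)",(249,150),(172.3,148.3)),("cornR(+y)",(340,148.3),(254.7,144.3)),("h1",(336.7,236.5),(249.8,232.5))]:
    print(n,tri(ray("wrist",u,P1),ray("wrist",v,P2)),onz(ray("wrist",u,P1),.012),onz(ray("wrist",v,P2),.012))
for uv in [(358.6,192.9),(311.9,197.6),(265,202.4),(238.1,205.2)]: print("top",onz(ray("top",uv),.1))
E
```

```text
tip (array([ 0.5322, -0.1615,  0.0995]), np.float64(0.00013157398121106277)) [ 0.5601 -0.1689  0.012 ] [ 0.5603 -0.2004  0.012 ]
base (array([ 0.5317, -0.1627,  0.0116]), np.float64(0.0016032039846660042)) [ 0.5308 -0.1627  0.012 ] [ 0.5324 -0.1626  0.012 ]
cornL(-y) (array([ 0.4722, -0.2295,  0.0084]), np.float64(0.0008716483375010806)) [ 0.4723 -0.2287  0.012 ] [ 0.4714 -0.2276  0.012 ]
cornR(+y) (array([ 0.4652, -0.1034,  0.0025]), np.float64(0.0003961959201989773)) [ 0.4645 -0.1041  0.012 ] [ 0.4642 -0.1015  0.012 ]
h1 (array([ 0.5815, -0.1024,  0.0398]), np.float64(0.0011073527290075792)) [ 0.5919 -0.1002  0.012 ] [ 0.5932 -0.1087  0.012 ]
top [ 0.5841 -0.1012  0.1   ]
top [0.5717 0.0127 0.1   ]
top [0.559  0.1265 0.1   ]
top [0.5517 0.1916 0.1   ]
```

```bash
cat >> h.py <<'E'
HSV.update({"ring1":((0,90,15),(22,255,120)),"ring3":((0,120,130),(9,255,255)),"ring6":((0,20,150),(12,110,255)),"ring2":((35,40,50),(80,255,200)),"ring5":((19,160,120),(30,255,255))})
STEM=np.array([0.532,-0.162]); YAW=93.4
D={"ring1":.066,"ring2":.060,"ring3":.054,"ring5":.042,"ring6":.036}
def proj(X,pose):
    p=ctrl.camera_params("wrist"); W=np.eye(4); W[:3,:3]=pose[1]; W[:3,3]=pose[0]
    c=np.linalg.inv(W@p["T_tool_cam"])@np.append(X,1); v=np.array([c[0],-c[1],-c[2]])
    th=np.arctan2(np.hypot(v[0],v[1]),v[2]); return np.array([p["cx"],p["cy"]])+p["fx"]*th*v[:2]/np.hypot(v[0],v[1])
def look(n,xy,w=70):
    im,P=snap("wrist","look_"+n); r=blob(im,n,proj(np.array([*xy,.012]),P),w)
    if r is None: return None
    return onz(ray("wrist",r[0],P),.012)[:2],r[1]
def pick(n,xy):
    ctrl.goto([xy[0],xy[1],.15],down(YAW)); ctrl.command_gripper(1.0)
    r=look(n,xy); print(n,"seen",r)
    if r is None: return False
    xy=r[0]; ctrl.move_l([*xy,.03],vel=.25,ori=down(YAW)); ctrl.move_l([*xy,.004],vel=.06)
    ctrl.command_gripper(0.0); ctrl.move_l([*xy,.13],vel=.2)
    w=ctrl.current_grip_width()*.091; print("width",w,"force",ctrl.current_grasp_force(),"t",ctrl.current_t())
    return abs(w-D[n])<.004
def place(n,mid):
    z=max(.026,mid-.005+.0015)
    ctrl.goto([*STEM,.15],down(YAW)); print("width",ctrl.current_grip_width()*.091)
    snap("wrist","over_"+n); ctrl.move_l([*STEM,.115],vel=.1)
    c=ctrl.move_l([*STEM,z],vel=.06,contact_N=8); print("contact",c,ctrl.current_tool_pos(),ctrl.current_contact_force(),"width",ctrl.current_grip_width()*.091)
    return c
def release(n):
    ctrl.command_gripper(min(1,(D[n]+.02)/.091)); p=ctrl.current_tool_pos(); ctrl.move_l([*STEM,.15],vel=.2)
E
python3 - <<'E'
from h import *
if pick("ring1",(.4418,-.352)):
    c=place("ring1",.020)
    if ctrl.current_tool_pos()[2]<.035:
        release("ring1"); ctrl.move_l([.50,-.162,.22],vel=.25); snap("wrist","after1")
print(ctrl.current_t())
E
```

```text
ring1 seen (array([ 0.4403, -0.3537]), 2976.0)
width 0.0642874834688815 force 29.999677170999348 t 7.8083
width 0.06425195601293038
contact False [ 0.5322 -0.1621  0.0263] [ 0.3704 -0.3502  0.1713] width 0.06351724742255456
12.6583
```

```bash
python3 - <<'E'
import cv2,numpy as np
a=cv2.imread("pics/over_ring1.png");b=cv2.imread("pics/after1.png")
cv2.imwrite("pics/m1.png",np.hstack([cv2.resize(a[60:400,120:520],None,fx=1,fy=1),b[60:400,120:520]]))
E
```

```text
(no output)
```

View pics/m1.png

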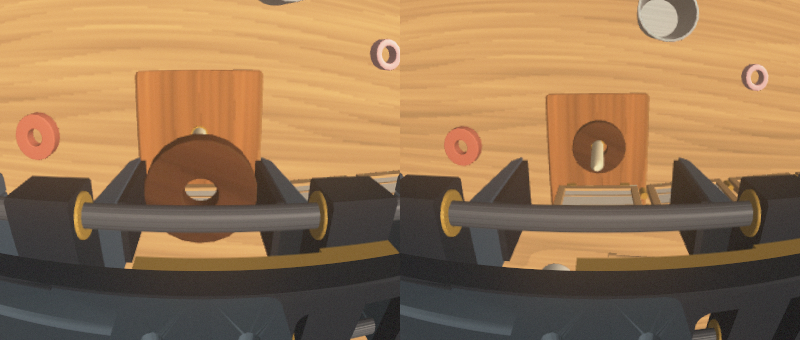

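Left: walnut ring held level above the stem. Right: it lies flat on the foot around the stem. I'll go on with green and terracotta.

```bash
python3 - <<'E'
from h import *
for n,xy,mid in [("ring2",(.4249,.2439),.036),("ring3",(.5465,-.3487),.052)]:
    if not pick(n,xy): print("PICK FAIL"); break
    place(n,mid)
    if ctrl.current_tool_pos()[2]>mid+.002: print("HIGH"); break
    release(n)
ctrl.move_l([.50,-.162,.22],vel=.25); im,P=snap("wrist","after3"); cv2.imwrite("pics/c3.png",im[60:400,120:520]); print(ctrl.current_t())
E
```

```text
ring2 seen (array([0.4244, 0.2413]), 2406.5)
width 0.05910351025409087 force 29.99987262301147 t 17.1583
width 0.058846705935780126
contact False [ 0.5322 -0.1621  0.0329] [-0.4167 -0.1105 -0.5815] width 0.0591102933353993
ring3 seen (array([ 0.5643, -0.3962]), 1929.5)
width 0.05317994490713568 force 29.99982467852533 t 25.975
width 0.053000586058215005
contact False [ 0.5323 -0.1621  0.0488] [-0.095  -0.0085 -0.2531] width 0.053534043923492994
30.4167
```

View pics/c3.png

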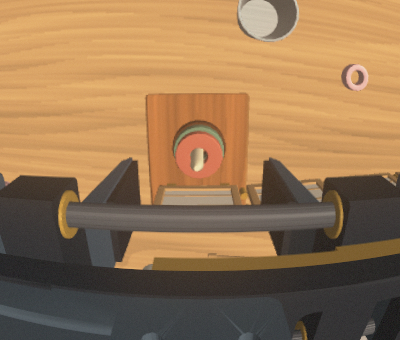

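Walnut, green and terracotta are stacked on the stem; terracotta had been knocked aside and was re-found. Mustard and pink are next.

```bash
python3 - <<'E'
from h import *
for n,xy,mid in [("ring5",(.4305,.350),.068),("ring6",(.4286,.0405),.084)]:
    if not pick(n,xy): print("PICK FAIL"); break
    place(n,mid)
    if ctrl.current_tool_pos()[2]>mid+.002: print("HIGH"); break
    release(n)
ctrl.move_l([.40,-.162,.2],vel=.25); im,P=snap("wrist","after5"); s,_=snap("side","side5"); print(P,ctrl.current_t())
cv2.imwrite("pics/c5.png",np.hstack([im[60:400,120:520],cv2.resize(s[190:275,270:370],None,fx=4,fy=4,interpolation=2)]))
E
```

```text
ring5 seen (array([0.4297, 0.3455]), 1221.0)
width 0.04127325253963294 force 29.999961834400892 t 35.6583
width 0.04083745440016406
contact True [ 0.5314 -0.1618  0.0639] [-1.6435 -0.3739  8.4678] width 0.0409856313892627
ring6 seen (array([0.428 , 0.0409]), 946.0)
width 0.03484668412202166 force 29.999799504876137 t 44.5167
width 0.034820284214364325
contact True [ 0.5314 -0.1618  0.0799] [-1.5097 -0.6133 10.571 ] width 0.03461781370939781
(array([ 0.4009, -0.1623,  0.1997]), array([[-0.9983, -0.0588, -0.0013],
       [-0.0588,  0.9983,  0.0007],
       [ 0.0013,  0.0008, -1.    ]])) 48.4167
```

View pics/c5.png

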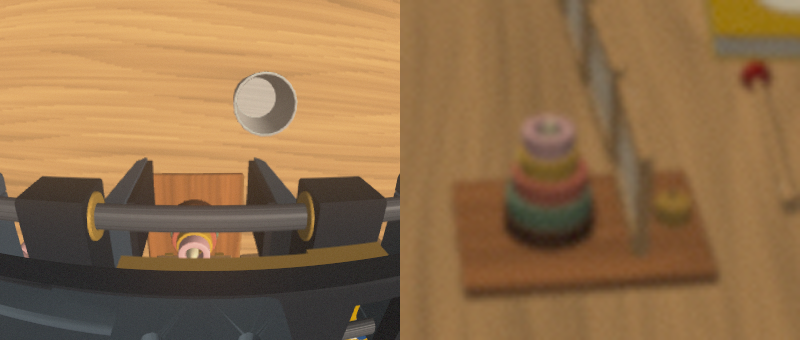

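All five rings are stacked in order, apparently level, in both the wrist and side views. Next is a close look at the hinges.

```bash
python3 - <<'E'
from h import *
ctrl.goto([.62,.10,.22],down(93.4)); im,P=snap("wrist","l1")
ctrl.move_l([.62,.02,.22],vel=.25); im2,P2=snap("wrist","l2")
np.savez("lp.npz",p1=P[0],r1=P[1],p2=P2[0],r2=P2[1]); print(P[0],P2[0],ctrl.current_t())
cv2.imwrite("pics/lcrop.png",cv2.resize(np.vstack([im[130:235,120:520],im2[130:235,120:520]]),None,fx=2,fy=2,interpolation=2))
E
```

```text
[0.6196 0.0989 0.2198] [0.6197 0.0183 0.2202] 50.275
```

View pics/lcrop.png

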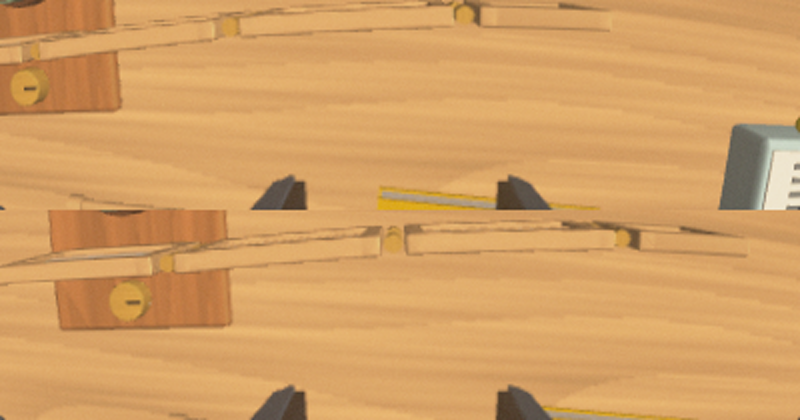

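The crops show hinge caps (upper: (33,50), (230,26), (465,13), end (610,20); lower: (166,52), (393,28), (623,27), end (746,35) within its half) and the 10 mm top edges as strips.

```bash
python3 - <<'E'
from h import *
d=np.load("lp.npz"); A=(d["p1"],d["r1"]); B=(d["p2"],d["r2"])
f=lambda p:(120+p[0]/2,130+p[1]/2)
prev=None
for n,a,b in [("h1",(33,50),(166,52)),("h2",(230,26),(393,29)),("h3",(465,13),(623,27)),("end",(610,20),(746,35))]:
    ra,rb=ray("wrist",f(a),A),ray("wrist",f(b),B); X,g=tri(ra,rb); m=(onz(ra,.1)+onz(rb,.1))/2
    print(n,X,g,onz(ra,.1),onz(rb,.1), end=' ')
    if prev is not None: v=m-prev; print("len",np.hypot(*v[:2]),"ang",np.degrees(np.arctan2(v[1],v[0])))
    else: print()
    prev=m
E
```

```text
h1 [ 0.5854 -0.1002  0.0982] 3.659998426587521e-05 [ 0.5852 -0.099   0.1   ] [ 0.5852 -0.0995  0.1   ] 
h2 [0.5716 0.0123 0.0922] 0.0015815793529116847 [0.5717 0.0145 0.1   ] [0.5701 0.0123 0.1   ] len 0.11350935490586442 ang 97.22777678455311
h3 [0.5606 0.1266 0.0941] 0.00020146003810744711 [0.5602 0.126  0.1   ] [0.5604 0.1244 0.1   ] len 0.11229383468908682 ang 95.4072613087602
end [0.5571 0.1989 0.0958] 0.0006495948386653184 [0.5573 0.1975 0.1   ] [0.5566 0.1963 0.1   ] len 0.071775530043207 ang 92.67576385277995
```

```bash
cat >> h.py <<'E'
def at(h,ang,r): a=np.radians(ang); return np.array(h)+r*np.array([np.cos(a),np.sin(a)])
def fold(h,a0,a1,r,z=.072,step=7.5,half=0,stopT=None):
    """take leaf (hinge h, direction a0 deg) at r and turn it to a1 about h; half adds a half turn to the tool"""
    p=at(h,a0,r); ctrl.goto([*p,.17],down(a0-90+half)); ctrl.command_gripper(.5)
    ctrl.move_l([*p,.12],vel=.2); c=ctrl.move_l([*p,z],vel=.08,contact_N=8); ctrl.command_gripper(0.0)
    print("grip",c,ctrl.current_grip_width()*.091,ctrl.current_grasp_force())
    for a in np.linspace(a0,a1,max(2,int(abs(a1-a0)/step)+1))[1:]:
        ctrl.move_l([*at(h,a,r),z],vel=.08,ori=down(a-90+half))
        print(round(a,1),ctrl.current_contact_force(),np.array(ctrl.current_wrist_torque())[2].round(2),round(ctrl.current_grip_width()*.091,4))
def letgo():
    ctrl.command_gripper(.3); p=np.array(ctrl.current_tool_pos()); ctrl.move_l([p[0],p[1],.2],vel=.2)
E
python3 - <<'E'
from h import *
fold((.5600,.1263),93.5,185.5,.045)
print(ctrl.current_t())
E
```

```text
grip False 0.009502405903427144 29.99861866235733
101.2 [ 0.6323 -1.28    0.5804] 0.07 0.0101
108.8 [0.6715 0.1732 0.1663] 0.04 0.0096
116.5 [-0.3392  0.7047  0.8655] 0.08 0.0099
124.2 [-0.3443  0.0265  0.768 ] -0.01 0.01
131.8 [-0.5764  0.9044  0.2544] 0.05 0.0097
139.5 [-0.0365 -0.8577  1.0254] 0.05 0.01
147.2 [-0.5735 -0.7288  0.3828] 0.02 0.0098
154.8 [-0.3437 -1.0999  0.944 ] 0.07 0.0101
162.5 [ 0.4989 -2.9675  0.6538] -0.02 0.0099
170.2 [ 0.5614 -2.7444  1.197 ] -0.06 0.01
177.8 [ 0.4671 -4.3306  1.356 ] -0.11 0.0098
185.5 [ 0.3407 -3.6576  0.7261] -0.16 0.0099
57.5167
```

```bash
python3 - <<'E'
from h import *
letgo(); ctrl.goto([.60,.06,.22],down(93.4)); im,P=snap("wrist","f3"); np.savez("f3.npz",p=P[0],r=P[1]); print(P[0],ctrl.current_t())
cv2.imwrite("pics/f3c.png",cv2.resize(im[90:240,140:540],None,fx=2,fy=2,interpolation=2))
E
```

```text
[0.5997 0.0594 0.2183] 59.3417
```

View pics/f3c.png

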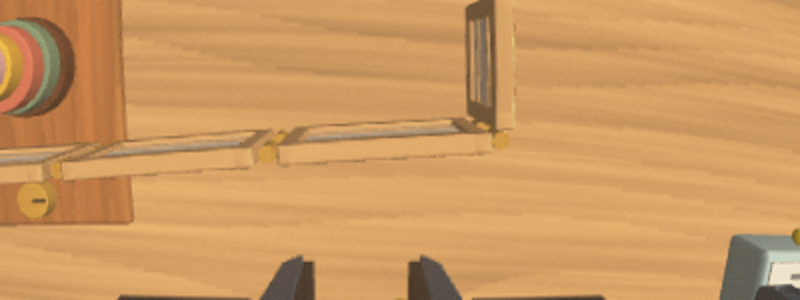

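Leaf 3 now points toward the robot (strip centre (506,0)–(506,125)); the hinge caps are at (57,170), (267,154) and (500,140).

```bash
python3 - <<'E'
from h import *
d=np.load("f3.npz"); A=(d["p"],d["r"])
f=lambda p:onz(ray("wrist",(140+p[0]/2,90+p[1]/2),A),.1)[:2]
g=lambda a,b:np.degrees(np.arctan2(*(f(b)-f(a))[::-1]))%360
for p in [(57,170),(267,154),(500,140)]: print(f(p))
print("leaf2 strip",g((282,157),(490,145)),"pins",g((267,154),(500,140)),"leaf3 strip",g((506,125),(506,3)),g((498,125),(498,3)),g((515,125),(515,3)), "leaf1 pins",g((57,170),(267,154)),"strip",g((65,170),(255,157)))
E
```

```text
[ 0.5853 -0.0976]
[0.5731 0.0137]
[0.5596 0.1242]
leaf2 strip 96.8356762288316 pins 96.96430990094092 leaf3 strip 184.56712384935375 184.4979525134561 184.6450734407651 leaf1 pins 96.23427774849264 strip 95.83369484116737
```

Leaf 3 to leaf 2 reads about 87.7°, so I'll press it on to its stop before moving leaf 2.

```bash
python3 - <<'E'
from h import *
fold((.5598,.1258),184.6,190,.045,step=1)
print(ctrl.current_t())
E
```

```text
grip False 0.010095256931370056 29.99733567237854
185.7 [-0.5866  1.5088  1.2804] 0.18 0.0093
186.8 [-0.4881  1.2917  1.0842] 0.18 0.0099
187.8 [-1.0728  1.4674  1.6976] 0.06 0.0101
188.9 [-1.5711  1.6587  1.6236] -0.05 0.0099
190.0 [-0.915  -2.0902  1.911 ] -0.22 0.01
63.4
```

```bash
python3 - <<'E'
from h import *
letgo()
fold((.5722,.0135),97,184,.07)
for a in (186,187.5,189,190.5):
    ctrl.move_l([*at((.5722,.0135),a,.07),.072],vel=.05,ori=down(a-90)); print(a,ctrl.current_contact_force(),ctrl.current_wrist_torque()[2])
letgo(); ctrl.goto([.60,-.02,.24],down(93.4)); im,P=snap("wrist","f2"); np.savez("f2.npz",p=P[0],r=P[1]); print(P[0],ctrl.current_t())
cv2.imwrite("pics/f2c.png",cv2.resize(im[60:240,140:540],None,fx=2,fy=2,interpolation=2))
E
```

```text
grip False 0.009849028241472662 29.958048462867737
104.9 [-0.4674  1.8899  1.8483] 0.05 0.0097
112.8 [-1.1754  1.6686  2.2346] 0.05 0.0098
120.7 [-0.0482  0.7824  1.7746] 0.05 0.0094
128.6 [ 0.0617 -0.0031  2.9703] 0.05 0.0097
136.5 [ 0.8946 -2.4404  2.4595] -0.04 0.0098
144.5 [-0.4809 -4.4423  1.7064] -0.19 0.0098
152.4 [ 0.0847 -6.1233  1.729 ] -0.27 0.0101
160.3 [ 0.6367 -7.6069  0.8749] -0.4 0.0097
168.2 [ 0.6897 -9.0965  0.9684] -0.47 0.0102
176.1 [ 0.2262 -8.9687  0.8166] -0.58 0.0096
184.0 [ -0.0967 -11.1611   0.3029] -0.71 0.0097
186 [  0.8603 -11.2948   0.2488] -0.6999852542760164
187.5 [-3.735  -6.8621  5.3917] -0.8979360878040785
189 [-9.5258 -0.5806 12.2469] -0.9359348281895707
190.5 [-13.813    5.3998  16.8097] -0.8395614341500532
[ 0.5996 -0.0201  0.2383] 74.4083
```

View pics/f2c.png

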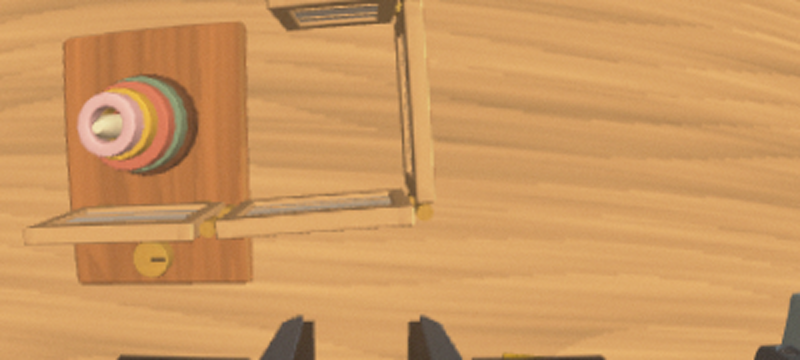

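Leaves 2 and 3 are folded into a U: hinge 1 at (207,229), hinge 2 at (425,211), leaf 2 going straight up the image to (413,0), and leaf 3 at the top going left. Leaf 1 is last.

```bash
python3 - <<'E'
from h import *
d=np.load("f2.npz"); A=(d["p"],d["r"])
f=lambda p:onz(ray("wrist",(140+p[0]/2,60+p[1]/2),A),.1)[:2]
g=lambda a,b:np.degrees(np.arctan2(*(f(b)-f(a))[::-1]))%360
print(f((207,229)),f((425,211)),"leaf1",g((207,229),(425,211)),g((218,229),(413,215)),"leaf2",g((425,200),(413,5)),g((434,200),(423,5)),"back",g((28,235),(195,231)))
h=(f((207,229))+np.array([.5855,-.099]))/2
a0=g((207,229),(425,211)); print(h,a0)
fold(h,a0,180,.075)
for a in (181.5,183,184,185,186,187):
    ctrl.move_l([*at(h,a,.075),.072],vel=.05,ori=down(a-90)); F=np.array(ctrl.current_contact_force()); print(a,F,ctrl.current_wrist_torque()[2])
    if np.linalg.norm(F)>25: break
print(ctrl.current_t())
E
```

```text
[ 0.5855 -0.0999] [0.5702 0.0113] leaf1 97.86274676604599 97.25084901637291 leaf2 187.25662061474128 187.03356114383 back 93.41721677131477
[ 0.5855 -0.0995] 97.86274676604599
grip False 0.009810081343379453 29.99008297920227
106.1 [ 4.9984  1.7794 -1.4952] 0.42 0.0098
114.3 [1.0442 0.3931 1.6387] 0.24 0.0099
122.5 [-1.0782 -1.5664  3.9825] -0.05 0.0099
130.7 [-3.986  -3.807   6.9458] -0.29 0.0098
138.9 [-5.8372 -5.504   7.849 ] -0.47 0.0097
147.1 [-8.0335 -7.2569 10.0088] -0.62 0.0095
155.4 [-9.615  -8.8174 10.4009] -0.81 0.0099
163.6 [-10.2984  -9.938   12.4822] -0.82 0.0098
171.8 [-12.7888 -11.4244  13.9941] -0.87 0.0103
180.0 [-12.9455 -12.3614  14.3034] -0.88 0.0103
181.5 [-14.5645 -12.4652  15.1702] -0.9007721987438183
183 [-15.0535 -12.3552  15.9951] -0.8937049495947205
81.4667
```

```bash
python3 - <<'E'
from h import *
letgo(); ctrl.goto([.55,-.13,.3],down(93.4)); im,P=snap("wrist","f1"); np.savez("f1.npz",p=P[0],r=P[1]); print(P[0],ctrl.current_t())
cv2.imwrite("pics/f1c.png",cv2.resize(im[60:240,180:460],None,fx=2.8,fy=2.8,interpolation=2))
E
```

```text
[ 0.5499 -0.1301  0.299 ] 83.3
```

View pics/f1c.png

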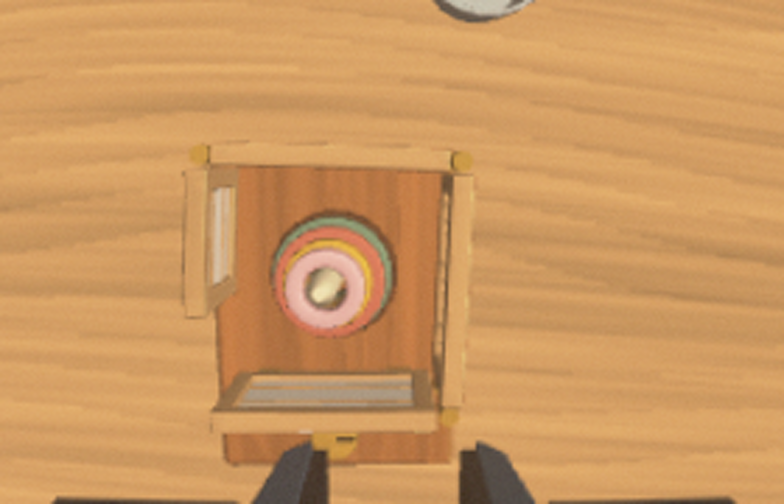

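The screen is boxed round the stack: pins at (449,413), (461,160) and (199,154), leaf 3 hanging down the left, back leaf at the bottom.

```bash
python3 - <<'E'
from h import *
d=np.load("f1.npz"); A=(d["p"],d["r"])
f=lambda p:onz(ray("wrist",(180+p[0]/2.8,60+p[1]/2.8),A),.1)[:2]
g=lambda a,b:np.degrees(np.arctan2(*(f(b)-f(a))[::-1]))%360
for p in [(449,413),(461,160),(199,154)]: print(f(p))
print("back",g((214,422),(435,419)),"leaf1",g((449,413),(461,160)),g((453,403),(463,178)),"leaf2",g((461,160),(199,154)),g((450,161),(212,156)),"leaf3",g((197,170),(195,316)))
E
```

```text
[ 0.5829 -0.1025]
[ 0.4718 -0.1052]
[ 0.4743 -0.217 ]
back 94.24797271767744 leaf1 181.4250405205795 181.64306380078645 leaf2 271.2875851064222 271.41501945196524 leaf3 0.6402086895004332
```

Leaf 1 is about 2° short of its stop. I'll push it, then leaf 2 and leaf 3, home with shut fingers until contact force builds.

```bash
python3 - <<'E'
from h import *
ctrl.command_gripper(0.0)
def push(p,q,N,vel=.02):
    ctrl.goto([*p,.16],down(93.4)); ctrl.move_l([*p,.075],vel=.15)
    F0=np.array(ctrl.current_contact_force()); c=ctrl.move_l([*q,.075],vel=vel,contact_N=N)
    print(c,ctrl.current_tool_pos(),np.array(ctrl.current_contact_force())-F0)
    ctrl.move_l([*p,.075],vel=.1); ctrl.move_l([*p,.16],vel=.2)
push((.490,-.070),(.490,-.098),12)
push((.432,-.195),(.465,-.195),9)
push((.530,-.250),(.530,-.222),4)
push((.490,-.070),(.490,-.098),12)
ctrl.goto([.55,-.13,.3],down(93.4)); im,P=snap("wrist","g1"); snap("side","g_side"); t,_=snap("top","g_top"); np.savez("g1.npz",p=P[0],r=P[1]); print(P[0],ctrl.current_t())
cv2.imwrite("pics/g1c.png",cv2.resize(im[60:240,180:460],None,fx=2.8,fy=2.8,interpolation=2))
E
```

```text
True [ 0.4899 -0.0933  0.0748] [1.9958 7.2249 2.4899]
True [ 0.4552 -0.1948  0.0747] [-2.8687 -0.9829  0.8907]
True [ 0.5297 -0.2368  0.075 ] [-2.7542 -6.0099  3.1945]
True [ 0.49   -0.0933  0.0748] [-0.0824  8.368   4.5606]
[ 0.5495 -0.13    0.2987] 98.0167
```

View pics/g1c.png

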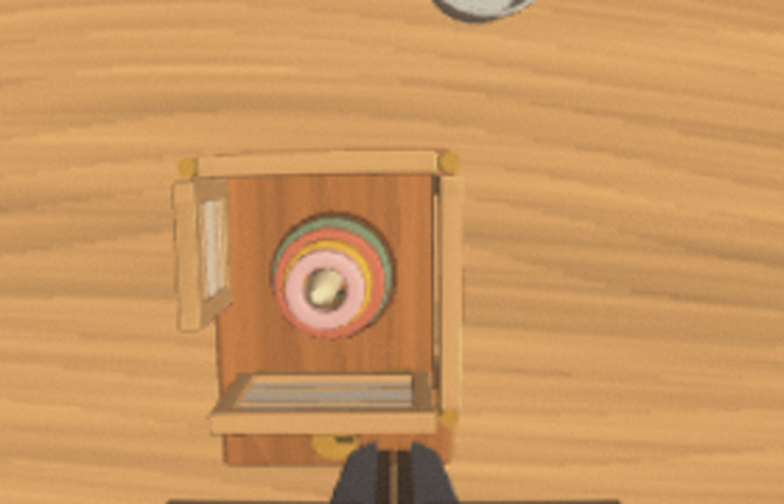

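Pins are now at (448,415), (449,162) and (188,168); the repeated push on leaf 1 stopped at the same place, so it is on its stop. Angle and bystander check:

```bash
python3 - <<'E'
from h import *
d=np.load("g1.npz"); A=(d["p"],d["r"])
f=lambda p:onz(ray("wrist",(180+p[0]/2.8,60+p[1]/2.8),A),.1)[:2]
g=lambda a,b:np.degrees(np.arctan2(*(f(b)-f(a))[::-1]))%360
print("back",g((214,422),(435,419)),"leaf1",g((448,415),(449,162)),g((452,403),(453,178)),"leaf2",g((449,162),(188,168)),g((435,163),(200,168)),"leaf3",g((184,182),(189,328)),g((193,182),(200,326)),g((175,182),(180,330)))
a=cv2.imread("pics/top0.png");b=cv2.imread("pics/g_top.png")
m=(cv2.absdiff(a,b).max(2)>35).astype(np.uint8); n,l,st,c=cv2.connectedComponentsWithStats(m)
print([(s[:4].tolist(),int(s[4])) for s in st[1:] if s[4]>12])
E
```

```text
back 94.23909091823246 leaf1 183.81574198783832 183.84115745244796 leaf2 273.8246521758733 273.7175180511032 leaf3 3.241899231728469 4.193452058194853 3.1136705598890546
[([336, 95, 214, 192], 13860), ([404, 113, 11, 12], 103), ([396, 121, 8, 9], 52), ([399, 158, 7, 16], 33), ([489, 158, 19, 20], 105), ([492, 167, 5, 10], 24), ([521, 171, 4, 8], 16), ([490, 178, 55, 67], 1459), ([518, 184, 4, 7], 15), ([406, 214, 10, 5], 19), ([401, 223, 3, 6], 15), ([437, 238, 25, 25], 465), ([474, 238, 34, 38], 473), ([215, 244, 23, 22], 344), ([296, 249, 11, 11], 35), ([446, 255, 56, 101], 1928), ([336, 290, 143, 110], 4859), ([320, 296, 13, 20], 128), ([308, 317, 39, 54], 1073), ([317, 319, 8, 5], 23), ([442, 325, 16, 5], 56), ([439, 333, 16, 5], 49), ([311, 341, 6, 7], 28), ([0, 353, 9, 14], 90), ([306, 358, 4, 5], 15), ([0, 371, 10, 7], 41), ([26, 370, 27, 30], 342), ([467, 373, 26, 27], 390), ([21, 377, 13, 5], 38), ([0, 382, 12, 15], 103), ([309, 387, 33, 13], 296), ([199, 393, 25, 7], 108)]
```

All leaves read 90° within error. I'll back off and check the bystanders.

```bash
python3 - <<'E'
from h import *
ctrl.command_gripper(1.0); ctrl.goto([.2023,.5911,.2135],down(71.1)); t,_=snap("top","z_top"); snap("side","z_side"); print(ctrl.current_t())
a=cv2.imread("pics/top0.png"); m=(cv2.absdiff(a,t).max(2)>30).astype(np.uint8); n,l,st,c=cv2.connectedComponentsWithStats(m)
print([(s[:4].tolist(),int(s[4])) for s in st[1:] if s[4]>8])
E
```

```text
102.3417
[([356, 196, 6, 35], 108), ([262, 201, 6, 4], 14), ([366, 204, 12, 23], 60), ([374, 207, 16, 16], 130), ([400, 212, 4, 17], 50), ([367, 237, 11, 3], 18), ([379, 236, 13, 3], 23), ([436, 238, 26, 25], 478), ([214, 244, 24, 22], 365), ([193, 248, 2, 9], 14), ([295, 248, 12, 12], 64), ([182, 250, 3, 6], 11)]
```

View pics/z_side.png

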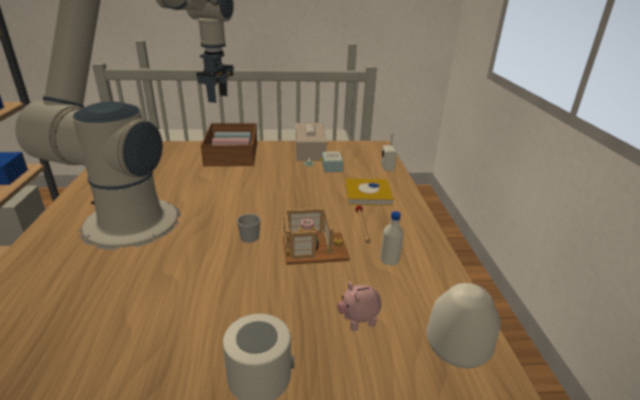

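The screen is folded round the lamp at (305,235). Only the lamp, the screen and the rings' old places have changed; the other things are where they were.

```bash
python3 -c "
from bench import ctrl
print(ctrl.sign_off())"
```

```text
the job is handed in; nothing more can be done
None
```

I handed the job in at about 102 s: the five rings that were there are stacked widest to narrowest on the stem (grey-blue was absent), the leaves were folded end, middle, first, each reading 90° to within about half a degree, everything is released, and the other things have not moved in the before-and-after pictures.

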